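# Press the snap tab and push the filter cover off the dust extractor

### The arm

A 6-joint arm with a two-finger parallel gripper is mounted at the origin on the work surface. World frame = base frame: x ahead of the robot, y to its left, z up, the work surface at z = 0. Lengths are in m, angles in rad, forces in N, time in s.
With the tool pointing down it reaches from about 0.225 to 0.875 m from the base axis. Payload 3.4 kg.
Tool frame: the origin (TCP) lies on the centre line of the jaws, within the pads' length; the fingertips stand 25 mm ahead of it and the grasp point (between the pads) lies 6 mm ahead of it; z points along the fingers, x is the direction in which the jaws open and shut, and the axes are right-handed (so a half turn about z gives the same grasp; the last joint's range is limited). The gripper opens to 85 mm and grips with 20 to 120 N. Pads are 22 mm wide; open, the fingers measure 114 mm over their backs; the gripper's body (76 mm by 85 mm) begins 54 mm behind the grasp point. The pads swing forward as they close: fully open they stand 13 mm farther back than shut.
Start: joints at [-1.314, 0.276, 1.505, -0, 1.361, -0.121], TCP at [0.212, -0.534, 0.256] pointing down, gripper open.
Joint ranges: [-2.89, 2.89], [-0.75, 2.08], [0.22, 2.7], [-1.18, 4.32], [0.11, 2.71], [-2.7, 2.7]. Speed limits (rad/s): [2.57, 2.57, 3.14, 3.14, 3.14, 3.14].

### API

Orientations are given as a 3x3 rotation matrix whose columns are the frame's x, y, z axes.
In Python, from workcell import arm gives the robot as it stands.
- The arm moves only by the shell command python3 -m jog 'ROWS' [OPENING] [FORCE]. ROWS is JSON, a list of rows, each an object of numbers: "x", "y", "z": the shift along the tool's x, y, z scaled (see below); "twist": the turn about the tool's z scaled (see below). In form: [{"x": .., "y": .., "z": .., "twist": ..}, ...]. A call has 1 to 12 rows; each row is the pose to reach, as a shift and turn from the pose commanded when the call began, along the tool's axes at that moment; what a row does not reach only later rows make up. The controller multiplies each number of a shift by 100 cm and each number of a turn by 0.5 rad. A row lasts 1/8 s, in which the tool goes at most 62.5 mm and 10.7 degrees, less where a joint would pass 70% of its speed; a pose out of reach is approached as far as the arm can. A call with a number of a shift or a turn outside -1 to 1 is refused whole. A call with a gripper value outside its range is refused whole. OPENING is the closure, from 0 (fully open) to 1 (shut), set as the call begins (- or left out, the last holds). The fingers move at their own pace and stop on an object; FORCE is the grip in N (left out, the last holds). Time passes only in rows, so rows that repeat a pose let the fingers close. It gives the time, the measured TCP pose, the force and the opening at its end, in the units of the state.
- arm.sense(): the state, without advancing time (a new reading comes with each control period).
- arm.get_image(name): name is "scene" or "side" or "wrist"; returns a dict with "pixels" (480x640x3 uint8, blue, green, red), "intrinsics" (3x3 intrinsics, pixels), "dist_coeffs" ([k1, k2, p1, p2, k3] as OpenCV has them; the pictures are not rectified), "R" (3x3) and "t" (3): a world point X has camera coordinates R X + t; the wrist camera has in their place "mount" (4x4, takes a point from camera to tool coordinates, whose origin is the TCP and whose axes are the tool frame's). Camera axes: x right, y down, z forward; pixel columns grow to the right and rows downward; lengths in m; the calibration is good to about 2 mm. A picture is of the moment at which its call begins: read the wrist's pose just before it. There is no depth.
- arm.hand_in(): hands the job in, once; it reports no verdict.
The state is a dict: "clock": time; "joint_positions": joint angles; "qd": joint speeds; "joint_efforts": joint torques, N m; "eef_pos": TCP position; "tcp_rot": TCP orientation; "force": force on the tool from outside, world axes, zero at the start; "moment": the same for the moment, N m; "width": finger opening in m.
Only numpy, scipy, OpenCV 4.12 (cv2) and the standard library are available. Lean on these libraries where they do the work, as an engineer would, in place of code of your own. Each camera call takes 0.05 s, during which the arm holds its last target. There are 200 camera calls.

### The job

The filter of the small dust extractor on the bench is due for a look. With closed fingertips press its red snap tab down and, while it is still down, push the lime-green filter cover away from the tab along its rails, until the cover and its hooks are clear of the filter opening and it lies flat and loose on the extractor's top deck. Do not lift the cover or touch the paper filter beneath it, leave everything else where it is, and finish with the hand clear.

Things in the scene. Friction and masses are not known exactly. Their poses are not given: they have to be found in the camera images.
- extractor: dark grey box-shaped dust extractor, 390 (x) x 290 (y), fixed on the bench. Origin: centre of its underside, z up; its flat top deck is 200 above. x points from the red tab to the empty end of the deck: the cover is pushed along +x. Side trays (|y| 98 to 139) hold pencil and screwdriver; dividers and rims there are 6 to 10 high.
- opening (a point): centre of the filter opening in the deck, at deck height (extractor x -65, y 0). The opening is 96 (x) x 140 (y). A black guide rail at each side, 110 long (extractor x -127 to -17), |y| 82 to 98, 12 high, has a lip over the cover's edge.
- landing (a point): point on the bare flat deck where the cover's origin is when it is off its seat and its hooks clear of the opening (extractor x +85, y 0), 150 from its seat. The deck is flat over extractor x -17 to 187, |y| below 94; at x 187 a rim 10 high stops the cover.
- cover: loose lime-green filter cover, 0.11 to 0.23 kg, plate 124 (x) x 176 (y) x 14 thick, slides flat on the deck. Origin: centre of its flat underside; axes as the extractor's. Seated, its origin is at point opening (2 of play). On its tab-side edge (cover x -62) stands a push rib, 64 wide in y, 26 high from the underside, with a flat upright face.
- push_face (a point): point on the cover: middle of the push rib's flat face (cover x -62, y 0), 14 above the cover's underside. The fingertips push here towards +x of the extractor.
- hook_end (a point): point on the cover: tab-side end of its hooks, on the centre line (cover x -93, y 0, 12 above the deck). Two L-shaped hooks reach from the plate to here at |y| 26 to 49, 9 to 15 above the deck, beside the red pad, and catch behind the tab's teeth: the cover cannot slide until the tab is down. Between them 52 is free for the fingertips, open above and behind.
- tab_top (a point): centre of the top of the red snap tab's press pad, 46 x 46; moves with the tab. At rest at extractor x -155, y 0, z 216: 16 above the deck. The pad ends 5 short of the cover's push face.
- tab (a joint): how far the red snap tab is pressed straight down, in m: 0 at rest, 0.012 at its stop (pad 4 above the deck). Springs back when let go; 2 N starts it, 5.6 N holds it at the stop. From 0.007 (pad 9 above the deck) the cover is free. Once the cover has moved 5 mm its hooks lie over the teeth and keep the tab down; after 15 mm the tab springs up behind them.
- filter: cream pleated paper panel filter, 92 x 136, lying in the filter opening; its top is 16 below the deck. Not to be touched. Origin: centre of its underside, 160 above the bench.
- pencil: blue flat carpenter's pencil, 174 x 14 x 8, in the extractor's left (+y) side tray; stays put. Origin: its underside, near the middle.
- screwdriver: orange screwdriver, 200 long, handle 26 thick, in the extractor's right (-y) side tray; stays put. Origin: under its middle.
- spare_filter: new filter, black edge, cream pleats, 96 x 140 x 24, lying on the bench; stays put. Origin: centre of its underside.
- glue: pale yellow glue bottle with orange cap, 62 across, 170 tall, on the bench; stays put. Origin: centre of its underside.
- tape_measure: yellow and black tape measure, 82 x 43 x 63, on the bench; stays put. Origin: centre of its underside.
- sanding_block: cork sanding block, 115 x 64 x 34, on the bench; stays put. Origin: centre of its underside.
- screw_jar: glass jar with red lid, 72 across, 85 tall, on the bench; stays put. Origin: centre of its underside.
Not all that is in view belongs to the job. Of the things that look like the cover, the smaller one is meant.

How it is judged:
On the way, in this order (a step that is already met when the one before it is completed fails the run):
1. the snap tab is pressed down with the fingers while the cover is still on its seat (value of joint tab above 0.0065 m and contact force between the fingers and extractor above 0.5 N and x of cover in the frame of extractor below -0.058 m), for 0.1 s.
2. the cover has been pushed off its seat, clear of the filter opening (x of cover in the frame of extractor above 0.066 m and z of cover in the frame of extractor between 0.196 and 0.204 m and angle between cover's own z axis and vertical below 0.06 rad), for 0.2 s.
At the end, for the whole second after the job is handed in: the cover lies at rest and flat (within 4 mm, 0.06 rad) on the extractor's deck, its origin 66 to 130 mm past the extractor's middle along x and within 20 mm of the centre line; the tab has sprung up again (under 2 mm) (all of step 2 and x of cover in the frame of extractor below 0.13 m and y of cover in the frame of extractor between -0.02 and 0.02 m and linear speed of cover below 0.01 m/s and value of joint tab below 0.002 m); the robot touches nothing.
It fails at once if the cover is lifted or tipped (over 10 mm off the deck, or 0.15 rad) (z of cover in the frame of extractor above 0.21 m or angle between cover's own z axis and vertical above 0.15 rad).
It fails at once if the paper filter is touched (contact force between anything else and filter above 1 N).
It fails at once if a bystander is moved (over 15 mm) (distance of any of pencil, screwdriver, spare_filter, glue, tape_measure, sanding_block, screw_jar from where it was at the start of the episode above 0.015 m).
It also fails if it takes over 38 s, if anything falls off the work surface, if the arm or the gripper's body presses on something with over 40 N, if the wrist force passes 120 N, or if a joint passes its speed limit or range.

## Working session

There is one attempt and no reset: what is moved stays moved. The work goes in short steps, Python scripts to look and compute and a shell command to move; the robot and the scene stay as the last step left them, time stands still between calls to the robot, and variables do not carry over. Pictures are saved under pics/ and viewed, and the job is handed in when it is done.

```bash
mkdir -p pics
python3 - <<'E'
from workcell import arm
import cv2,pickle
s=arm.sense();print(s)
d={}
for n in("scene","side","wrist"):
    d[n]=arm.get_image(n);cv2.imwrite(f"pics/{n}0.png",d[n]["pixels"])
    print(n,{k:v for k,v in d[n].items() if k!="pixels"})
pickle.dump((s,d),open("d0.pkl","wb"))
E
```

```text
{'clock': 0.0, 'joint_positions': array([-1.31400115e+00,  2.76629231e-01,  1.50619315e+00,  1.06755769e-05,
        1.36070106e+00, -1.21021634e-01]), 'qd': array([ 4.61510778e-04, -5.86865248e-04,  9.81625957e-05,  1.37416276e-03,
        3.20580313e-03,  1.71310359e-03]), 'joint_efforts': array([-4.51241258e-04, -4.16772830e+01, -2.45807844e+01, -1.72934870e-04,
        1.12783894e-02, -8.83982354e-08]), 'eef_pos': array([ 0.21196973, -0.53395674,  0.25539624]), 'tcp_rot': array([[ 3.68889594e-01, -9.29473096e-01, -4.80287123e-04],
       [-9.29471247e-01, -3.68889826e-01,  1.87012696e-03],
       [-1.91540573e-03, -2.43457304e-04, -9.99998136e-01]]), 'force': array([ 0.17598169, -0.55254349,  0.50896127]), 'moment': array([ 0.0682607 , -0.02653906,  0.05969168]), 'width': 0.08551798513982509}
scene {'intrinsics': array([[449.05340649,   0.        , 322.63645537],
       [  0.        , 449.05340649, 243.92057658],
       [  0.        ,   0.        ,   1.        ]]), 'dist_coeffs': array([0.0395024, 0.       , 0.       , 0.       , 0.       ]), 'R': array([[-3.87539004e-01,  9.2185
[... 581 characters left out ...]
 ,  0.66037054, -0.60336155]]), 't': array([-0.37090925,  0.30106444,  1.2655494 ])}
wrist {'intrinsics': array([[344.69295303,   0.        , 318.0375427 ],
       [  0.        , 344.69295303, 241.01403316],
       [  0.        ,   0.        ,   1.        ]]), 'dist_coeffs': array([-0.01706156,  0.        ,  0.        ,  0.        ,  0.        ]), 'mount': array([[ 9.99999585e-01,  8.54634722e-04, -3.16393868e-04,
        -1.58750353e-05],
       [-7.42451436e-04,  9.65347461e-01,  2.60966911e-01,
        -6.57069983e-02],
       [ 5.28461401e-04, -2.60966568e-01,  9.65347694e-01,
        -1.17185714e-01],
       [ 0.00000000e+00,  0.00000000e+00,  0.00000000e+00,
         1.00000000e+00]])}
```

View pics/scene0.png

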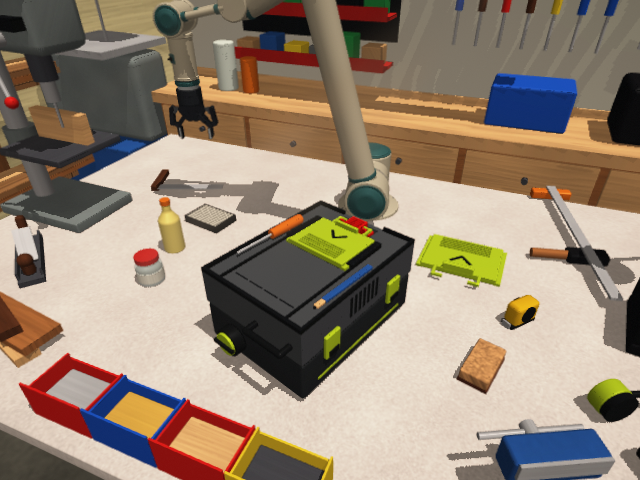

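View pics/side0.png

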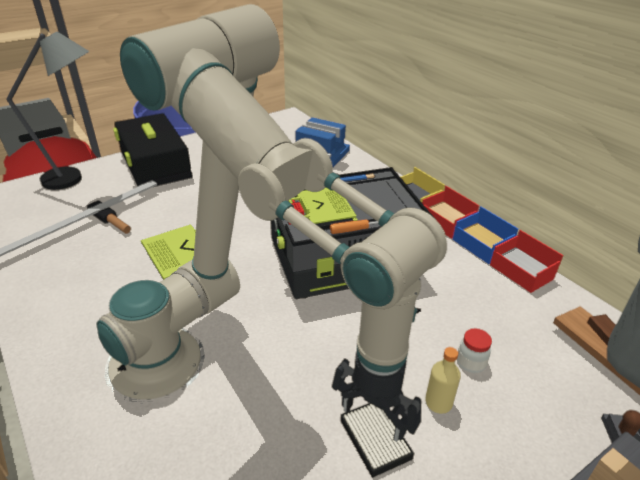

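View pics/wrist0.png

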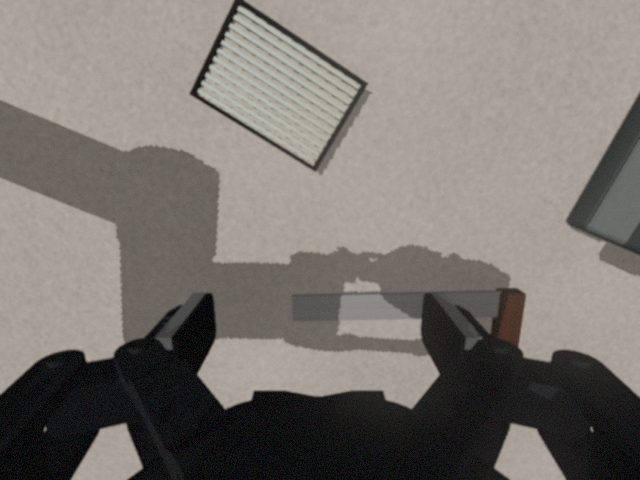

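Two things look like the cover: the lime plate on the deck at scene (332,240), and a lime plate on the bench at scene (463,258). The deck one sits in rails next to the red tab, which fits the description. I'll check the sizes and look at an enlarged crop.

```bash
cat > h.py <<'E'
import numpy as np,cv2
def ray(d,uv):
    p=cv2.undistortPoints(np.float64(uv).reshape(-1,1,2),d["intrinsics"],d["dist_coeffs"])[:,0]
    v=np.c_[p,np.ones(len(p))]
    if "R" in d: return -d["R"].T@d["t"], v@d["R"]
    T=d["T"]; return T[:3,3], v@T[:3,:3].T
def onplane(d,uv,z):
    c,v=ray(d,uv); return c+v*((z-c[2])/v[:,2])[:,None]
def masks(im):
    h=cv2.cvtColor(im,cv2.COLOR_BGR2HSV)
    g=cv2.inRange(h,(28,120,80),(45,255,255))
    r=cv2.inRange(h,(0,170,90),(6,255,255))|cv2.inRange(h,(174,170,90),(180,255,255))
    return g,r
E
python3 - <<'E'
import pickle,cv2,numpy as np
from h import *
s,d=pickle.load(open("d0.pkl","rb"));D=d["scene"];im=D["pixels"]
g,r=masks(im)
for n,m,zs in(("lime",g,(.214,.014)),("red",r,(.216,))):
    for c in cv2.findContours(m,0,2)[0]:
        a=cv2.contourArea(c)
        if a<60:continue
        q=cv2.boxPoints(cv2.minAreaRect(c)); print(n,a,np.round(c.reshape(-1,2).mean(0)))
        for z in zs:
            P=onplane(D,c.reshape(-1,2).astype(float),z)[:,:2]
            R=cv2.minAreaRect(P.astype(np.float32)*1000);print("  z",z,np.round(R[0]),np.round(R[1]),round(R[2],1))
cv2.imwrite("pics/crop0.png",cv2.resize(im[190:400,190:520],None,fx=2.4,fy=2.4,interpolation=cv2.INTER_CUBIC))
cv2.imwrite("pics/crop1.png",cv2.resize(d["side"]["pixels"][160:300,250:450],None,fx=4,fy=4,interpolation=cv2.INTER_CUBIC))
E
```

```text
lime 556.0 [607. 392.]
  z 0.214 [781. 620.] [32. 75.] 47.3
  z 0.014 [580. 698.] [ 43. 101.] 47.3
lime 123.5 [226. 340.]
  z 0.214 [918.  32.] [50. 14.] 65.7
  z 0.014 [765. -94.] [67. 19.] 65.7
lime 302.5 [333. 340.]
  z 0.214 [850. 201.] [77. 28.] 21.0
  z 0.014 [674. 133.] [103.  38.] 21.0
lime 156.0 [354. 344.]
  z 0.214 [821. 244.] [  5. 232.] 72.3
  z 0.014 [634. 191.] [  6. 312.] 72.3
lime 209.5 [392. 288.]
  z 0.214 [670. 258.] [94. 24.] 9.4
  z 0.014 [431. 209.] [127.  32.] 9.4
lime 2857.5 [460. 263.]
  z 0.214 [521. 369.] [170. 156.] 87.7
  z 0.014 [230. 359.] [229. 210.] 87.7
lime 2402.5 [332. 239.]
  z 0.214 [546.  93.] [179. 172.] 72.2
  z 0.014 [263. -13.] [241. 232.] 72.2
red 2924.5 [204. 442.]
  z 0.216 [1092.   99.] [100. 128.] 0.5
red 2535.5 [ 70. 396.]
  z 0.216 [1092. -124.] [100. 170.] 0.1
red 290.5 [146. 257.]
  z 0.216 [ 778. -261.] [62. 47.] 41.8
red 162.0 [355. 223.]
  z 0.216 [468. 114.] [79. 46.] 59.5
red 103.5 [ 11. 102.]
  z 0.216 [  132. -1486.] [160.  44.] 58.5
red 401.5 [371.  65.]
  z 0.216 [-1082.  -378.] [259. 257.] 89.8
red 812.5 [276.  57.]
  z 0.216 [-1079.  -930.] [272. 656.] 0.8
red 630.5 [375.  15.]
  z 0.216 [-2892.  -964.] [902. 501.] 22.8
red 358.5 [284.   9.]
  z 0.216 [-2856. -1763.] [945. 352.] 26.8
red 68.0 [506.   6.]
  z 0.216 [-3797.   118.] [826.  64.] 2.9
```

View pics/crop0.png

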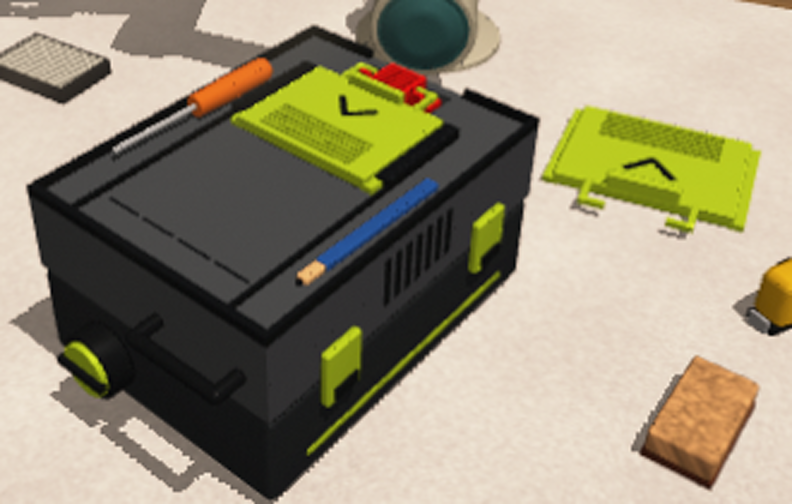

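View pics/crop1.png

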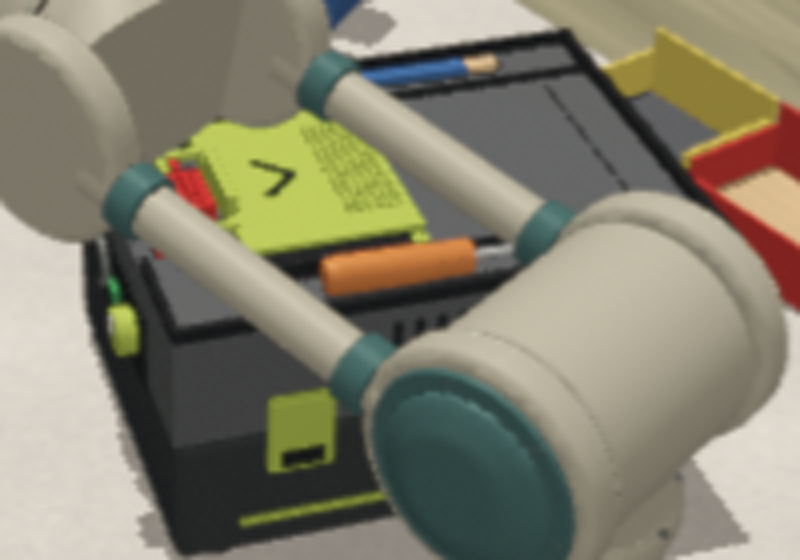

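The deck plate is 179 x 172 mm including rib and hooks. The bench plate measures about 229 mm wide, so it's the larger decoy. Next, the extractor pose from the deck's outer corners in the scene view: (321,202), (414,240), (302,330), (203,268).

Run:
```python
import pickle,cv2,numpy as np
from h import *
s,d=pickle.load(open("d0.pkl","rb"));D=d["scene"]
uv=np.array([[315,28],[537,120],[268,335],[32,188]])/2.4+190
O=np.array([[-195,-145],[-195,145],[195,145],[195,-145]])/1000
for z in(.2,.205,.21):
    P=onplane(D,uv,z)[:,:2]
    L=[np.linalg.norm(P[i]-P[(i+1)%4]) for i in range(4)]
    a=O-O.mean(0);b=P-P.mean(0)
    U,S,V=np.linalg.svd(a.T@b);R=(U@V).T
    th=np.arctan2(R[1,0],R[0,0]); c=P.mean(0)
    print(z,np.round(L,3),"c",c.round(4),"th",th.round(4),"res",(b-a@R.T).round(4).tolist(),"tab",c+R@[-.155,0])
# red tab & lime chevron check
g,r=masks(D["pixels"]);r[:210]=0;r[240:]=0;r[:,:340]=0;r[:,380:]=0
P=onplane(D,np.argwhere(r)[:,::-1].astype(float),.216);print("red centroid",P.mean(0))
print(s["joint_positions"])
# required tool turn: tool x along th+90 etc.
print("tool x heading",np.arctan2(s["tcp_rot"][1,0],s["tcp_rot"][0,0]))
```

```text
0.2 [0.286 0.386 0.285 0.389] c [0.6053 0.0582] th -0.3089 res [[0.0022, 0.0018], [0.0006, -0.0014], [-0.0036, -0.0023], [0.0008, 0.0019]] tab [0.45761869 0.10528132]
0.205 [0.284 0.383 0.282 0.385] c [0.6117 0.061 ] th -0.3089 res [[0.0042, 0.0025], [0.0018, -0.0031], [-0.0055, -0.003], [-0.0005, 0.0036]] tab [0.4640029  0.10815548]
0.21 [0.282 0.38  0.28  0.382] c [0.6181 0.0639] th -0.3089 res [[0.0061, 0.0032], [0.003, -0.0047], [-0.0074, -0.0036], [-0.0017, 0.0052]] tab [0.47038711 0.11102964]
red centroid [0.47143356 0.11675343 0.216     ]
[-1.31400115e+00  2.76629231e-01  1.50619315e+00  1.06755769e-05
  1.36070106e+00 -1.21021634e-01]
tool x heading -1.1929815234759498
```

```bash
python3 -m jog '[{"z":-0.06},{"z":-0.12},{"z":-0.16},{"x":-0.045,"y":-0.037,"z":-0.16,"twist":0.2},{"x":-0.09,"y":-0.074,"z":-0.16,"twist":0.4},{"x":-0.135,"y":-0.111,"z":-0.16,"twist":0.6},{"x":-0.18,"y":-0.148,"z":-0.16,"twist":0.8},{"x":-0.225,"y":-0.185,"z":-0.16,"twist":1},{"x":-0.27,"y":-0.222,"z":-0.16,"twist":1},{"x":-0.31,"y":-0.255,"z":-0.16,"twist":1},{"x":-0.33,"y":-0.275,"z":-0.16,"twist":1},{"x":-0.33,"y":-0.275,"z":-0.16,"twist":1}]' 1 40
```

```text
$[0]: bad value
```

```bash
python3 -m jog '[{"x":0,"y":0,"z":-0.06,"twist":0},{"x":0,"y":0,"z":-0.12,"twist":0},{"x":0,"y":0,"z":-0.16,"twist":0},{"x":-0.045,"y":-0.037,"z":-0.16,"twist":0.2},{"x":-0.09,"y":-0.074,"z":-0.16,"twist":0.4},{"x":-0.135,"y":-0.111,"z":-0.16,"twist":0.6},{"x":-0.18,"y":-0.148,"z":-0.16,"twist":0.8},{"x":-0.225,"y":-0.185,"z":-0.16,"twist":1},{"x":-0.27,"y":-0.222,"z":-0.16,"twist":1},{"x":-0.31,"y":-0.255,"z":-0.16,"twist":1},{"x":-0.33,"y":-0.275,"z":-0.16,"twist":1},{"x":-0.33,"y":-0.275,"z":-0.16,"twist":1}]' 1 40
```

```text
clock: 1.65
eef_pos: [0.3461, -0.1248, 0.4163]
tcp_rot: [[-0.118, -0.993, 0.0], [-0.993, 0.118, -0.0], [0.0, -0.0, -1.0]]
force: [-0.2, -0.4, -0.2]
width: -0.0001
```

```bash
python3 -m jog '[{"x":-0.05,"y":-0.01,"z":0,"twist":0.15},{"x":-0.1,"y":-0.02,"z":0,"twist":0.3},{"x":-0.15,"y":-0.03,"z":0,"twist":0.38},{"x":-0.2,"y":-0.04,"z":0,"twist":0.38},{"x":-0.24,"y":-0.047,"z":0,"twist":0.38},{"x":-0.254,"y":-0.048,"z":0,"twist":0.38},{"x":-0.254,"y":-0.048,"z":0,"twist":0.38},{"x":-0.254,"y":-0.048,"z":0,"twist":0.38}]'
cat > look.py <<'E'
import sys,pickle,cv2,numpy as np
from workcell import arm
def wrist(name):
    s=arm.sense();D=arm.get_image("wrist")
    T=np.eye(4);T[:3,:3]=s["tcp_rot"];T[:3,3]=s["eef_pos"];D["T"]=T@D["mount"]
    cv2.imwrite(f"pics/{name}.png",D["pixels"]);pickle.dump((s,D),open(name+".pkl","wb"));return s,D
if __name__=="__main__": wrist(sys.argv[1])
E
python3 look.py w1
```

```text
clock: 2.65
eef_pos: [0.4244, 0.1184, 0.4163]
tcp_rot: [[-0.309, -0.951, -0.0], [-0.951, 0.309, -0.001], [0.001, -0.0, -1.0]]
force: [-0.9, 0.3, 0.2]
width: 0.0
```

View pics/w1.png

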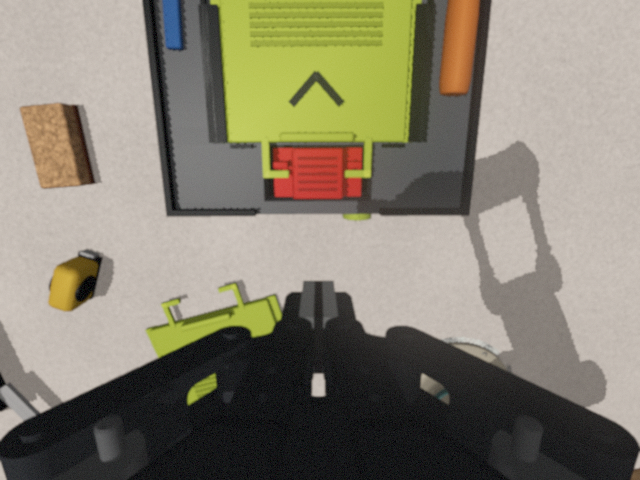

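The wrist view shows the pad centre at about (317,173), the rib top at (280–354, 133–141), hooks on both sides, and the rear box corners at (168,213) and (468,213).

Run:
```python
import pickle,cv2,numpy as np
from h import *
s,D=pickle.load(open("w1.pkl","rb"))
pad=onplane(D,[[292,149],[342,149],[342,198],[292,198]],.216)
print("pad c",pad.mean(0),"sizes",np.linalg.norm(np.diff(pad,axis=0),axis=1))
box=onplane(D,[[168,213],[468,213]],.208);v=box[0]-box[1];print("box w",np.linalg.norm(v),"mid",box.mean(0)[:2],"th",np.arctan2(-v[0],v[1]))
rib=onplane(D,[[280,141],[354,141]],.226);print("rib",rib,np.linalg.norm(rib[0]-rib[1]))
pl=onplane(D,[[229,142],[410,142]],.214);v=pl[0]-pl[1];print("plate w",np.linalg.norm(v),"mid",pl.mean(0),"th",np.arctan2(-v[0],v[1]))
e=s["eef_pos"];R=s["tcp_rot"];print("tcp",e,"th tool",np.arctan2(-R[0,0],R[1,0])+np.pi)
for n,p in(("pad",pad.mean(0)),("rib",rib.mean(0)),("plate",pl.mean(0)),("box",box.mean(0))): print(n,"in tool",((p-e)@R).round(4))
cv2.imwrite("pics/w1c.png",cv2.resize(D["pixels"][110:220,220:420],None,fx=4,fy=4,interpolation=cv2.INTER_CUBIC))
```

```text
pad c [0.46543414 0.10580299 0.216     ] sizes [0.04454752 0.04379465 0.04616308]
box w 0.2880790042653288 mid [0.42961711 0.11636091] th -0.3134990179026207
rib [[0.50239334 0.12716334 0.226     ]
 [0.4828241  0.06675283 0.226     ]] 0.06350106313302345
plate w 0.16164667110872255 mid [0.49139678 0.09499982 0.214     ] th -0.3132044507967032
tcp [0.42443745 0.11843809 0.41627247] th tool 5.969174825035262
pad in tool [-0.0009 -0.0429  0.2003]
rib in tool [-0.0009 -0.0714  0.1903]
plate in tool [ 0.0014 -0.0709  0.2023]
box in tool [ 1.000e-04 -5.500e-03  2.083e-01]
```

View pics/w1c.png

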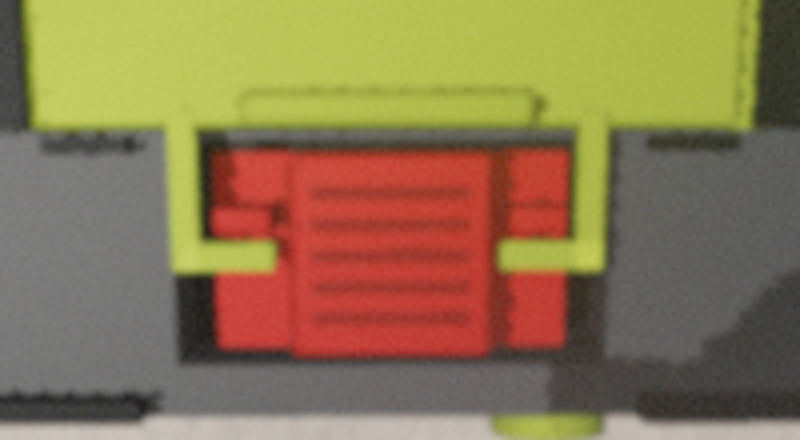

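Everything agrees: the pad-to-face distance is 28.5 mm (28 expected), the rib is 63.5 mm wide, and the headings match within 1 mrad. I'll hover 12 mm above the pad.

```bash
python3 -m jog '[{"x":0,"y":-0.03,"z":0.04,"twist":0},{"x":0,"y":-0.052,"z":0.08,"twist":0},{"x":0,"y":-0.052,"z":0.12,"twist":0},{"x":0,"y":-0.052,"z":0.15,"twist":0},{"x":0,"y":-0.052,"z":0.163,"twist":0},{"x":0,"y":-0.052,"z":0.163,"twist":0},{"x":0,"y":-0.052,"z":0.163,"twist":0}]' && python3 look.py w2; python3 -c "
from workcell import arm;import cv2
cv2.imwrite('pics/s2.png',cv2.resize(arm.get_image('scene')['pixels'][150:300,260:460],None,fx=4,fy=4))"
```

```text
clock: 3.58
eef_pos: [0.475, 0.1038, 0.2548]
tcp_rot: [[-0.307, -0.952, 0.003], [-0.952, 0.307, 0.0], [-0.001, -0.003, -1.0]]
force: [0.4, -0.1, -0.3]
width: -0.0001
```

View pics/w2.png

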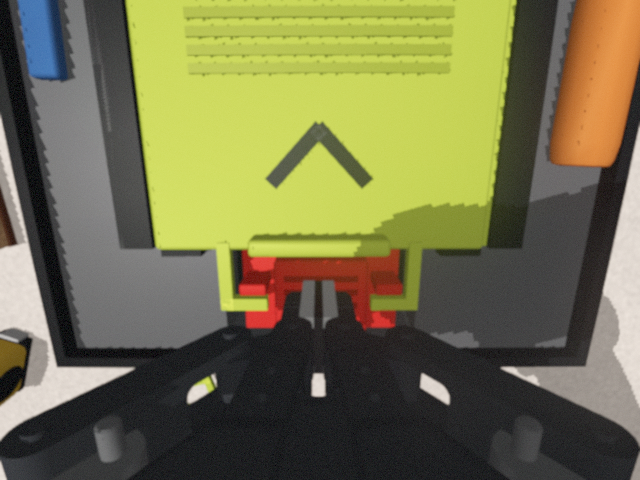

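View pics/s2.png

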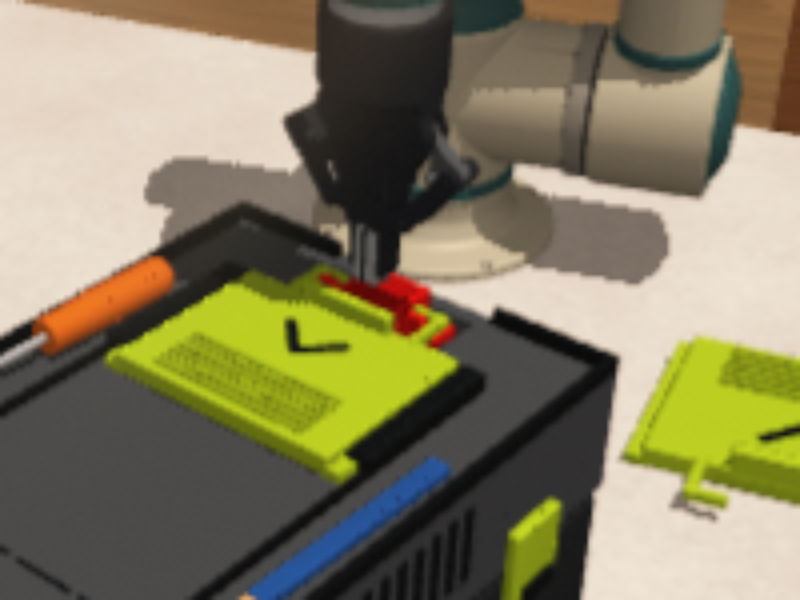

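The tips are centred over the pad and clear of the rib and hooks. Pressing now.

```bash
python3 -m jog '[{"x":0,"y":0,"z":0.008,"twist":0},{"x":0,"y":0,"z":0.014,"twist":0},{"x":0,"y":0,"z":0.018,"twist":0},{"x":0,"y":0,"z":0.022,"twist":0},{"x":0,"y":0,"z":0.024,"twist":0},{"x":0,"y":0,"z":0.024,"twist":0},{"x":0,"y":0,"z":0.024,"twist":0}]'; python3 look.py w3
```

```text
clock: 4.55
eef_pos: [0.4741, 0.1041, 0.2296]
tcp_rot: [[-0.307, -0.952, 0.0], [-0.952, 0.307, 0.0], [-0.0, -0.0, -1.0]]
force: [-1.0, 0.3, 6.0]
width: -0.0004
```

View pics/w3.png

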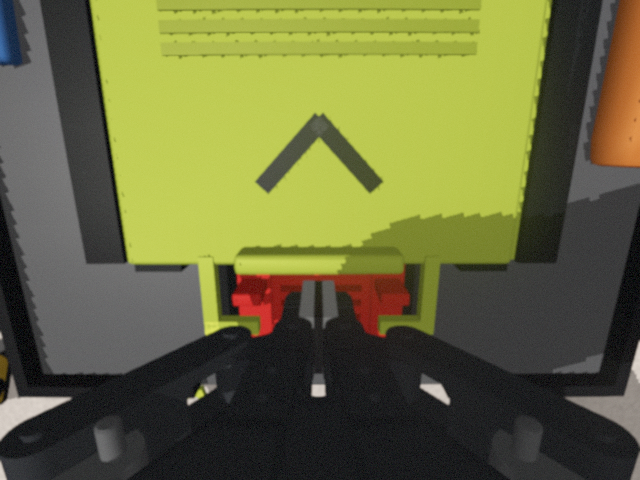

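The pad is at its stop (6 N, tips 4.6 mm above the deck). Pushing while it's held down.

```bash
python3 -m jog '[{"x":0,"y":-0.003,"z":0,"twist":0},{"x":0,"y":-0.006,"z":0,"twist":0},{"x":0,"y":-0.009,"z":0,"twist":0},{"x":0,"y":-0.012,"z":0,"twist":0},{"x":0,"y":-0.015,"z":0,"twist":0},{"x":0,"y":-0.018,"z":0,"twist":0},{"x":0,"y":-0.022,"z":0,"twist":0},{"x":0,"y":-0.026,"z":-0.001,"twist":0},{"x":0,"y":-0.03,"z":-0.003,"twist":0},{"x":0,"y":-0.034,"z":-0.005,"twist":0},{"x":0,"y":-0.034,"z":-0.005,"twist":0}]'; python3 look.py w4
```

```text
clock: 5.98
eef_pos: [0.5071, 0.0933, 0.2342]
tcp_rot: [[-0.307, -0.952, 0.001], [-0.952, 0.307, -0.0], [0.0, -0.001, -1.0]]
force: [-0.8, -0.3, -0.3]
width: 0.0002
```

View pics/w4.png

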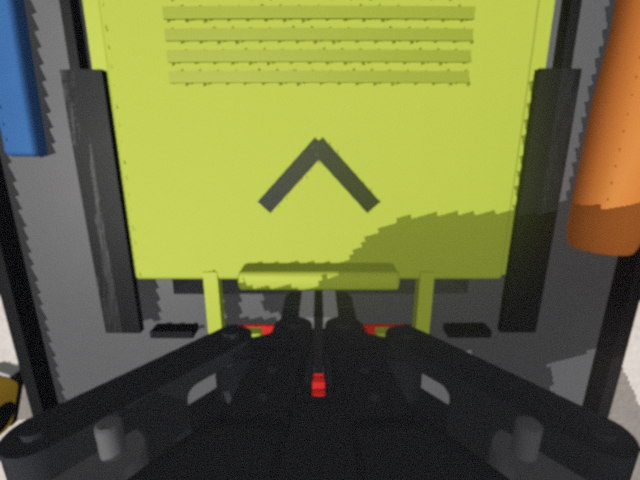

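The cover released and has slid about 25 mm straight, with the tips on the rib at mid-height. Continuing.

```bash
python3 -m jog '[{"x":0,"y":-0.006,"z":-0.002,"twist":0},{"x":0,"y":-0.014,"z":-0.002,"twist":0},{"x":0,"y":-0.022,"z":-0.002,"twist":0},{"x":0,"y":-0.03,"z":-0.002,"twist":0},{"x":0,"y":-0.038,"z":-0.002,"twist":0},{"x":0,"y":-0.046,"z":-0.002,"twist":0},{"x":0,"y":-0.054,"z":-0.002,"twist":0},{"x":0,"y":-0.062,"z":-0.002,"twist":0},{"x":0,"y":-0.07,"z":-0.002,"twist":0},{"x":0,"y":-0.078,"z":-0.002,"twist":0},{"x":0,"y":-0.084,"z":-0.002,"twist":0},{"x":0,"y":-0.088,"z":-0.002,"twist":0}]'; python3 look.py w5
```

```text
clock: 7.52
eef_pos: [0.5905, 0.0663, 0.2362]
tcp_rot: [[-0.307, -0.952, -0.0], [-0.952, 0.307, -0.0], [0.0, 0.0, -1.0]]
force: [-2.0, 0.4, 1.3]
width: 0.0
```

View pics/w5.png

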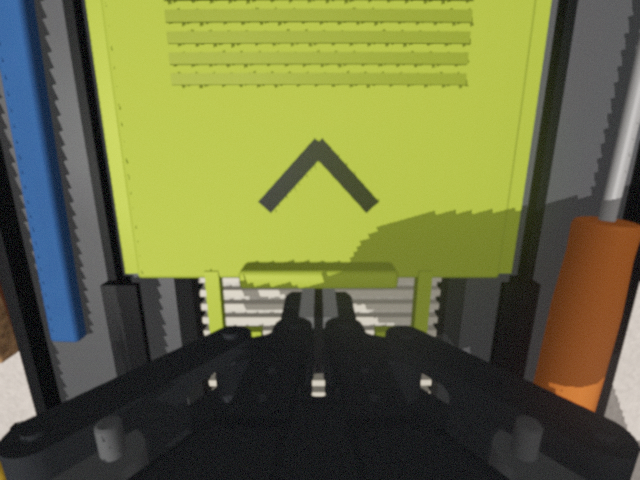

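Straight on, cover origin at about x +49 mm. I'll push another 42 mm, easing off, then back away and up.

```bash
python3 -m jog '[{"x":0,"y":-0.006,"z":0,"twist":0},{"x":0,"y":-0.013,"z":0,"twist":0},{"x":0,"y":-0.02,"z":0,"twist":0},{"x":0,"y":-0.027,"z":0,"twist":0},{"x":0,"y":-0.033,"z":0,"twist":0},{"x":0,"y":-0.037,"z":0,"twist":0},{"x":0,"y":-0.04,"z":0,"twist":0},{"x":0,"y":-0.042,"z":0,"twist":0},{"x":0,"y":-0.042,"z":0,"twist":0},{"x":0,"y":-0.042,"z":0,"twist":0}]'; python3 -m jog '[{"x":0,"y":0.005,"z":0,"twist":0},{"x":0,"y":0.01,"z":0,"twist":0},{"x":0,"y":0.012,"z":-0.02,"twist":0},{"x":0,"y":0.012,"z":-0.06,"twist":0},{"x":0,"y":0.03,"z":-0.1,"twist":0},{"x":0,"y":0.05,"z":-0.14,"twist":0},{"x":0,"y":0.07,"z":-0.17,"twist":0},{"x":0,"y":0.09,"z":-0.17,"twist":0},{"x":0,"y":0.09,"z":-0.17,"twist":0},{"x":0,"y":0.09,"z":-0.17,"twist":0}]'; python3 look.py w6;  python3 -c "
from workcell import arm;import cv2
cv2.imwrite('pics/s6.png',cv2.resize(arm.get_image('scene')['pixels'][150:400,150:550],None,fx=2,fy=2))"
```

```text
clock: 8.82
eef_pos: [0.6304, 0.0535, 0.2364]
tcp_rot: [[-0.307, -0.952, 0.001], [-0.952, 0.307, -0.0], [0.0, -0.001, -1.0]]
force: [-0.2, 0.5, -0.4]
width: 0.0001
clock: 10.07
eef_pos: [0.5447, 0.0811, 0.4058]
tcp_rot: [[-0.307, -0.952, -0.0], [-0.952, 0.307, -0.0], [0.0, 0.0, -1.0]]
force: [-0.3, 0.0, 0.6]
width: -0.0
```

View pics/w6.png

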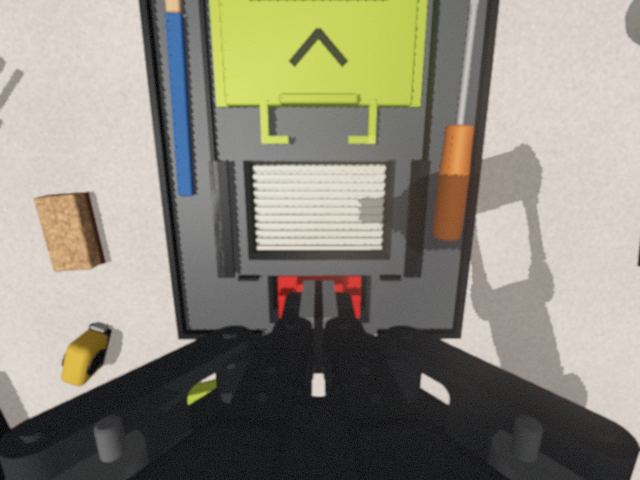

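View pics/s6.png

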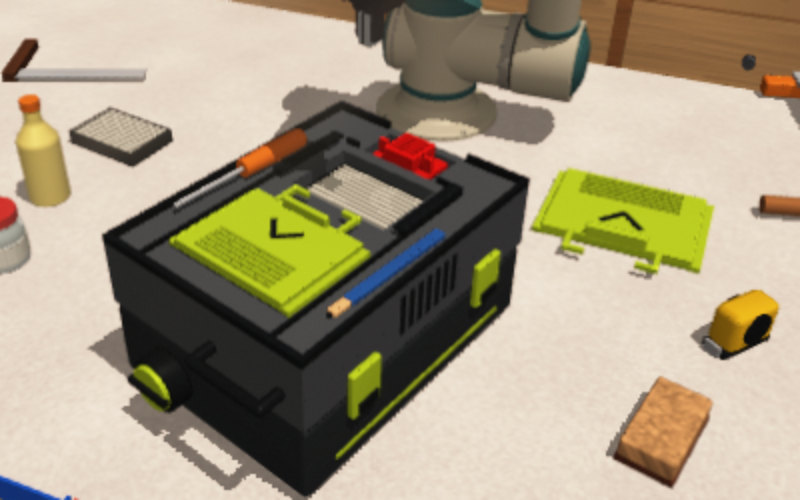

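The cover lies flat on the deck with its hooks past the opening edge (hook ends at row 143, opening edge at row 160). The tab is free and the tray items haven't moved. One numeric check, then hand in.

Run:
```python
import pickle,numpy as np
from h import *
from workcell import arm
s,D=pickle.load(open("w6.pkl","rb"))
th=-.3135;X=np.array([np.cos(th),np.sin(th)]);Y=np.array([-X[1],X[0]])
O=np.array([.46543,.1058])+.155*X   # extractor origin from the pad fix
f=lambda uv,z:[((p[:2]-O)@np.c_[X,Y]*1000).round(1).tolist() for p in onplane(D,uv,z)]
print("plate rear corners",f([[217,106],[421,106]],.214),"(origin = x+62)")
print("hook ends",f([[275,143],[362,143]],.215))
print("opening edge",f([[250,161],[390,161]],.2))
# tab height: triangulate the pad's far-left red corner with pad up/down sizes in scene view
S=arm.get_image("scene");g,r=masks(S["pixels"]);r[:205]=0;r[245:]=0;r[:,:330]=0;r[:,:]=r;r[:,385:]=0
ys,xs=np.nonzero(r);print("red",len(xs),xs.min(),xs.max(),ys.min(),ys.max())
def proj(p):
    return cv2.projectPoints(np.float64([p]),cv2.Rodrigues(S["R"])[0],S["t"],S["intrinsics"],S["dist_coeffs"])[0].ravel().round(1)
for z in(.216,.204):print(z,[proj(np.r_[O+x*X/1000+y*Y/1000,z]).tolist() for x,y in((-178,-23),(-178,23),(-132,23),(-132,-23))])
cv2.imwrite("pics/tab.png",cv2.resize(S["pixels"][205:255,325:400],None,fx=8,fy=8,interpolation=cv2.INTER_CUBIC))
```

```text
plate rear corners [[27.9, 86.2], [28.2, -85.8]] (origin = x+62)
hook ends [[-2.2, 38.0], [-2.1, -36.9]]
opening edge [[-17.9, 63.1], [-17.7, -64.9]]
red 486 337 373 217 239
0.216 [[352.5, 214.9], [367.5, 221.2], [356.1, 228.8], [341.0, 222.2]]
0.204 [[352.4, 219.0], [367.2, 225.3], [355.9, 233.0], [340.9, 226.4]]
```

View pics/tab.png

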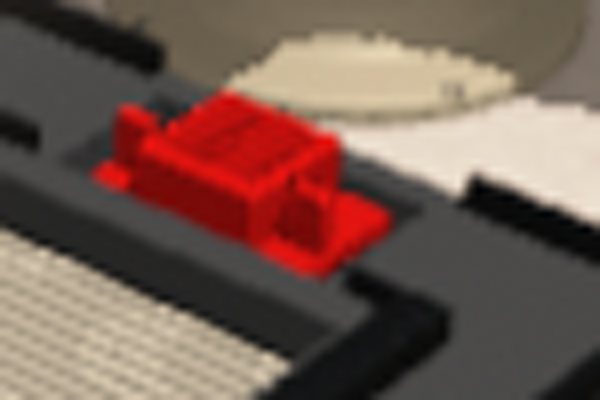

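```bash
python3 -c "
from workcell import arm
s=arm.sense();print(s['clock'],s['force'].round(2),abs(s['qd']).max());print(arm.hand_in())"
```

```text
10.225 [ 0.24 -0.5   0.36] 0.0016472798612554098
the job is handed in; nothing more can be done
None
```

I pressed the red tab to its stop (about 6 N) with closed fingertips. With it held down I pushed the cover off its seat, then backed the hand away and up. I handed the job in at 10.2 s.

- **Cover:** the last wrist view puts its origin at extractor x ≈ +90 mm, y ≈ 0, within 2 mrad of straight. The visible hook ends measured at x ≈ -2 mm, past the opening edge at x ≈ -17 mm. It looks flat on the deck.
- **Tab:** its pad corners match the sprung-up height (216 mm) in the scene view to about 2 px, so it is up again.
- **Hand:** it is stationary about 18 cm above the deck, and the force reading is at noise level (under 1 N).
- **Bystanders:** nothing looked disturbed, but I judged that by eye only, not by measuring. The filter was never approached: the fingertips stayed above deck level.
- **Disagreements:** the first extractor position, from the scene-view corners, was 2–10 mm off depending on the rim height assumed, so I used the wrist-view fix instead. My plate width came out as 162 mm seated and 172 mm after the push, against 176 mm given. While seated, the rail lips hide its edges. No other check failed.

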